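# Move the row of sample jars from the carrier into the block heater

## Robot

A 6-joint arm with a two-finger parallel gripper is mounted at the origin on a cart in front of the work surface, level with it; the furniture and walls round the work are solid. World frame = base frame: x ahead of the robot, y to its left, z up, the work surface at z = 0. Lengths are in m, angles in degrees, forces in N, time in s.
With the tool pointing down it reaches from about 0.4 to 0.825 m from the base axis. Payload 7 kg.
Tool frame: the origin (TCP) lies on the centre line of the jaws, within the pads' length; the fingertips stand 19 mm ahead of it and the grasp point (between the pads) is the TCP (r.tip_extent is the distance from the TCP to the fingertips, in m); z points along the fingers, y is the line along which they close (so a half turn about z gives the same grasp; the last joint's range is limited). The gripper opens to 88 mm and grips with 3 to 60 N. Pads are 19 mm wide; open, the fingers measure 130 mm over their backs; the gripper's body (78 mm by 193 mm) begins 47 mm behind the grasp point.
Start: joints at [86.981, 20.546, 0.682, 0, -70.136, -16.507], TCP at [0.226, 0.636, 0.246] pointing down, gripper open.
Joint ranges: [-176.03, 176.03], [-82.01, 121.73], [-58.28, 71.71], [-173.87, 95.51], [-174.79, -0.11], [-173.66, 173.66]. Speed limits (degrees/s): [136.94, 136.94, 172.46, 180, 180, 180].

## Interface

Orientations are given as [roll, pitch, yaw] about the fixed x, y, z axes, in that order (R = Rz(yaw) Ry(pitch) Rx(roll)).
In Python, from plant import r gives the robot as it stands. The module is installed in compiled form; this text tells all that it offers.
- The arm moves only by the tool jog_arm, never from a script. Its argument "deltas" is a list that holds one entry, the list of rows, each a list of 5 numbers: the opening, from -1 (shut) to 1 (fully open), then the shift along the world's x, y, z in cm, then the turn about the world's z in rad. In form: [[[claw, dx, dy, dz, turn], ...]]. A call has 1 to 8 rows; each row shifts and turns the commanded pose from where the row before left it; what a row does not reach is not made up. A row lasts 1/8 s, in which the tool goes at most 62.5 mm and 10.7 degrees, less where a joint would pass 70% of its speed; a pose out of reach is approached as far as the arm can. A call with a gripper value outside its range is refused whole. The fingers move at their own pace and stop on an object; "force" is the grip in N (left out, the last holds). Time passes only in rows, so rows that do not move let the fingers close. It gives the time, the measured TCP pose, the force, the opening and the grip force at its end, in the units of the state.
- r.get_state(): the state, without advancing time (a new reading comes with each control period).
- r.capture(name): name is "scene" or "top" or "wrist"; returns the picture (420x560x3 uint8, blue, green, red); there is no depth.
- r.camera_info(name): a dict with "fx", "fy", "cx", "cy" (pixels), "view" (4x4, takes a point from world to camera coordinates). Camera axes: x right, y up, looking along -z (the intrinsics and any distortion apply to the point x, -y, -z); pixel columns grow to the right and rows downward; lengths in m; the calibration is good to about 2 mm. A picture is of the moment at which its call begins: read the wrist's pose just before it. camera_info takes no time and is no camera call; for the wrist camera it gives the pose at the moment of the call.
- r.close_job(): hands the job in; it is judged then, once.
The state is a dict: "time_s": time; "joints": joint angles; "qd": joint speeds; "joint_torque": joint torques, N m; "tcp_pos": TCP position; "eef_rot": TCP orientation; "contact_force": force on the tool from outside, world axes, zero at the start; "moment": the same for the moment, N m; "gripper_width": finger opening in m; "gripper_force": force on a finger pad.
Only numpy, scipy, OpenCV 4.12 (cv2) and the standard library are available. Lean on these libraries where they do the work, as an engineer would, in place of code of your own. Each camera call takes 0.05 s, during which the arm holds its last target. There are 200 camera calls.

## Task

Four capped sample jars stand in a row in the blue carrier; move them over into the block heater, each into the sleeve of the same colour as its cap, so that the row stands there in the order of the sleeves. Seat every jar fully home on the floor of its sleeve, and keep the jars upright all the time: they are full, and a jar must never be tipped or laid over.

Things in the scene. Friction and masses are not known exactly. Their poses are not given: they have to be found in the camera images.
- jar_red: loose straight-sided white sample jar with a red knurled screw cap and a plain paper label, 64 mm tall, 55 g. Body 34 mm in diameter, cap 36 mm in diameter and 20 mm high (44 to 64 mm above the jar's underside). Origin at the centre of the underside, z up along the jar. At the start it stands upright in one of the four holes of the carrier, up to 3 mm off the hole's centre
- jar_yellow: loose straight-sided white sample jar with a yellow knurled screw cap and a plain paper label, 64 mm tall, 55 g. Body 34 mm in diameter, cap 36 mm in diameter and 20 mm high (44 to 64 mm above the jar's underside). Origin at the centre of the underside, z up along the jar. At the start it stands upright in one of the four holes of the carrier, up to 3 mm off the hole's centre
- jar_green: loose straight-sided white sample jar with a green knurled screw cap and a plain paper label, 64 mm tall, 55 g. Body 34 mm in diameter, cap 36 mm in diameter and 20 mm high (44 to 64 mm above the jar's underside). Origin at the centre of the underside, z up along the jar. At the start it stands upright in one of the four holes of the carrier, up to 3 mm off the hole's centre
- jar_blue: loose straight-sided white sample jar with a blue knurled screw cap and a plain paper label, 64 mm tall, 55 g. Body 34 mm in diameter, cap 36 mm in diameter and 20 mm high (44 to 64 mm above the jar's underside). Origin at the centre of the underside, z up along the jar. At the start it stands upright in one of the four holes of the carrier, up to 3 mm off the hole's centre
- sleeve_red: red plastic sleeve in one of the block heater's four wells: a fixed round cup, 45 mm in inner diameter, with a flared red rim 57 mm across. Origin at the centre of its inner floor, on which the jar comes to stand, 29 mm above the table; x across the row of sleeves (from the heater's front to its rear), y along the row, z up. The rim is 23 mm above the floor
- sleeve_yellow: yellow plastic sleeve in one of the block heater's four wells: a fixed round cup, 45 mm in inner diameter, with a flared yellow rim 57 mm across. Origin at the centre of its inner floor, on which the jar comes to stand, 29 mm above the table; x across the row of sleeves (from the heater's front to its rear), y along the row, z up. The rim is 23 mm above the floor
- sleeve_green: green plastic sleeve in one of the block heater's four wells: a fixed round cup, 45 mm in inner diameter, with a flared green rim 57 mm across. Origin at the centre of its inner floor, on which the jar comes to stand, 29 mm above the table; x across the row of sleeves (from the heater's front to its rear), y along the row, z up. The rim is 23 mm above the floor
- sleeve_blue: blue plastic sleeve in one of the block heater's four wells: a fixed round cup, 45 mm in inner diameter, with a flared blue rim 57 mm across. Origin at the centre of its inner floor, on which the jar comes to stand, 29 mm above the table; x across the row of sleeves (from the heater's front to its rear), y along the row, z up. The rim is 23 mm above the floor
- carrier: clear blue acrylic jar carrier with white end plates, 90 x 266 x 46 mm, fixed: four 47 mm holes in a row along its y axis (x = 0, y = -93, -31, 31 and 93 mm). Origin at the centre of its underside, z up. The jars stand on its base plate, 10 mm above the table; its upper plate, with the holes, is 30 mm above the table, so the upper 44 mm of each jar are free
- heater: white block heater, 150 x 300 x 49 mm, fixed, with a sloping front panel (-x side) and an aluminium block with four wells in a row along its y axis (x = +30, y = -93, -31, 31 and 93 mm), each lined with a sleeve of another colour. Origin at the centre of its underside, z up. A seated jar stands 41 mm out of its sleeve, its top 93 mm above the table

How it is judged (in metres and radians):
At the end, for the whole second after the job is handed in: Each jar stands in the sleeve of its own cap's colour: its underside's centre within 9 mm sideways of the middle of the sleeve's floor and no more than 5 mm above it, within 0.12 rad of upright, at rest (under 0.02 m/s) and released (horizontal distance between jar_red and sleeve_red below 0.009 m and z of jar_red in the frame of sleeve_red between -0.004 and 0.005 m and angle between each of jar_red, jar_yellow, jar_green, jar_blue's own z axis and vertical below 0.12 rad and linear speed of each of jar_red, jar_yellow, jar_green, jar_blue below 0.02 m/s and horizontal distance between jar_yellow and sleeve_yellow below 0.009 m and z of jar_yellow in the frame of sleeve_yellow between -0.004 and 0.005 m and horizontal distance between jar_green and sleeve_green below 0.009 m and z of jar_green in the frame of sleeve_green between -0.004 and 0.005 m and horizontal distance between jar_blue and sleeve_blue below 0.009 m and z of jar_blue in the frame of sleeve_blue between -0.004 and 0.005 m); the robot touches nothing.
It fails at once if the red-capped jar is tipped more than 0.6 rad (about 35 degrees) from upright (angle between jar_red's own z axis and vertical above 0.6 rad).
It fails at once if the yellow-capped jar is tipped more than 0.6 rad (about 35 degrees) from upright (angle between jar_yellow's own z axis and vertical above 0.6 rad).
It fails at once if the green-capped jar is tipped more than 0.6 rad (about 35 degrees) from upright (angle between jar_green's own z axis and vertical above 0.6 rad).
It fails at once if the blue-capped jar is tipped more than 0.6 rad (about 35 degrees) from upright (angle between jar_blue's own z axis and vertical above 0.6 rad).
It also fails if it takes over 102 s, if anything falls off the work surface, if the arm or the gripper's body presses on something with over 40 N, if the wrist force passes 120 N, or if a joint passes its speed limit or range.

## Working session

There is one attempt and no reset: what is moved stays moved. The work goes in short steps, Python scripts to look and compute and a tool call to move; the robot and the scene stay as the last step left them, time stands still between calls to the robot, and variables do not carry over. Pictures are saved under pics/ and viewed, at most 14 in all, crops included, and the job is handed in when it is done.

Besides the shell and the picture viewer there is one more tool, called after "Request:" in YAML: its name, and indented under it one key for each argument. jog_arm: Moves the arm, as the interface text tells. Its arguments: {"type":"object","properties":{"deltas":{"type":"array"},"force":{"type":"number"}},"required":["deltas"]}

```bash
mkdir -p pics
python3 - <<'E'
from plant import r
import cv2
s=r.get_state();print(s['time_s'],s['tcp_pos'],s['eef_rot'],s['gripper_width'])
for n in("scene","top"):
    cv2.imwrite(f"pics/{n}1.png",r.capture(n));print(n,r.camera_info(n))
E
```

```text
0.0 [0.22545477 0.63576366 0.24463246] [ 1.79907830e+02 -6.05331756e-03 -1.95313417e+01] 0.08772847012596972
scene {'fx': 429.2590633372829, 'fy': 429.2590633372829, 'cx': 276.2841970619363, 'cy': 215.01887536653027, 'view': array([[ 0.62178862, -0.78310798, -0.0109915 , -0.31088378],
       [ 0.55348856,  0.4294547 ,  0.71359588, -0.3018918 ],
       [-0.55410228, -0.44978946,  0.70047135, -0.84436409],
       [ 0.        ,  0.        ,  0.        ,  1.        ]])}
top {'fx': 529.7871644883114, 'fy': 529.7871644883114, 'cx': 278.2077071517625, 'cy': 208.01295446789698, 'view': array([[ 0.01764497, -0.99984224, -0.00203591, -0.02013263],
       [ 0.98788018,  0.01711974,  0.1542714 , -0.50954401],
       [-0.15421221, -0.00473335,  0.98802641, -1.32029539],
       [ 0.        ,  0.        ,  0.        ,  1.        ]])}
```

View pics/scene1.png

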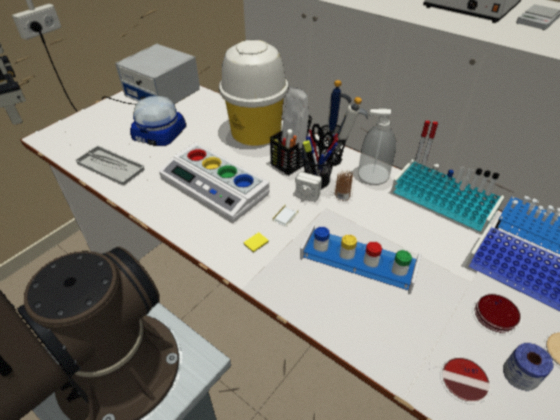

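View pics/top1.png

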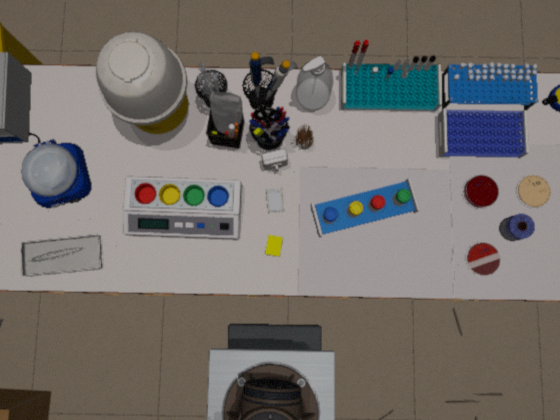

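The top view shows the heater with sleeves red, yellow, green and blue at u≈145–218, v≈195. The carrier is rotated, with caps blue, yellow, red and green at u≈331–403, v≈214–195. Next I'll measure the centres.

```bash
cat > h.py <<'E'
from plant import r
import cv2, numpy as np
def world(n,u,v,z,ci=None):
    c=ci or r.camera_info(n);V=np.array(c['view']);R=V[:3,:3];o=-R.T@V[:3,3]
    d=R.T@np.array([(u-c['cx'])/c['fx'],-(v-c['cy'])/c['fy'],-1])
    return o+d*(z-o[2])/d[2]
def proj(n,p,ci=None):
    c=ci or r.camera_info(n);V=np.array(c['view']);q=V[:3,:3]@p+V[:3,3]
    return c['cx']+c['fx']*q[0]/-q[2],c['cy']-c['fy']*q[1]/-q[2]
E
python3 - <<'E'
from h import *
im=cv2.imread('pics/top1.png')
a=cv2.resize(im[170:245,115:248],None,fx=6,fy=6,interpolation=cv2.INTER_CUBIC)
b=cv2.resize(im[175:240,305:425],None,fx=6,fy=6,interpolation=cv2.INTER_CUBIC)
cv2.imwrite('pics/ha.png',a);cv2.imwrite('pics/cb.png',b)
hsv=cv2.cvtColor(im,cv2.COLOR_BGR2HSV)
H={'red':(172,8),'yellow':(18,35),'green':(45,85),'blue':(100,125)}
def m(c):
    lo,hi=H[c];h=hsv[...,0];k=(h>=lo)|(h<=hi) if lo>hi else (h>=lo)&(h<=hi)
    return (k&(hsv[...,1]>130)&(hsv[...,2]>40)).astype(np.uint8)
for tag,box,z in(('sleeve',(125,178,242,212),.052),('cap',(315,180,420,225),.074)):
    for c in H:
        k=m(c);q=np.zeros_like(k);x0,y0,x1,y1=box;q[y0:y1,x0:x1]=k[y0:y1,x0:x1]
        n,_,st,ce=cv2.connectedComponentsWithStats(q)
        for i in range(1,n):
            if st[i,4]>40:
                x,y,w,hh,A=st[i];u,v=x+w/2-.5,y+hh/2-.5
                print(tag,c,st[i],ce[i].round(1),(world('top',u,v,z)*1000).round(1))
E
```

```text
sleeve red [135 183  21  21 335] [144.8 193. ] [540.8 329.8  52. ]
sleeve yellow [159 184  21  21 338] [169. 194.] [539.3 268.3  52. ]
sleeve green [184 185  20  20 313] [193.3 194.8] [539.  205.6  52. ]
sleeve blue [208 186  20  20 324] [217.4 195.7] [537.5 144.2  52. ]
cap red [371 196  14  13 149] [377.3 201.9] [ 524.  -259.7   74. ]
cap yellow [349 201  14  14 149] [355.3 207.9] [ 509.1 -204.6   74. ]
cap green [396 189  15  14 160] [403.1 195.4] [ 541.6 -323.9   74. ]
cap blue [ 315  182  100   43 1936] [363.2 207. ] [ 520.9 -227.2   74. ]
```

View pics/ha.png

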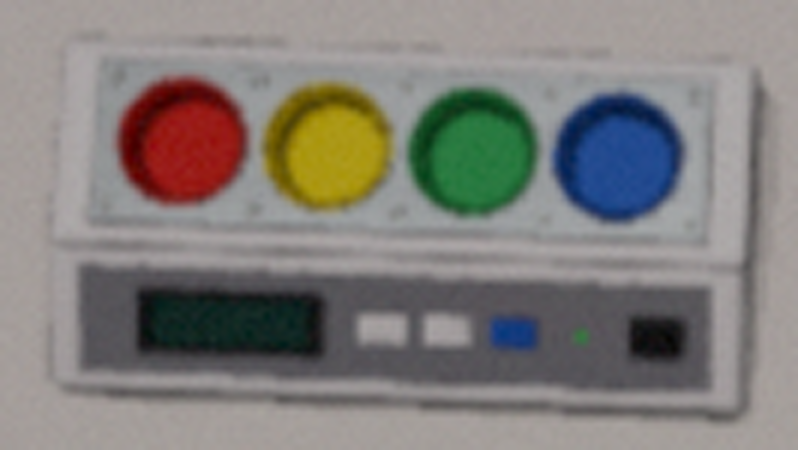

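View pics/cb.png

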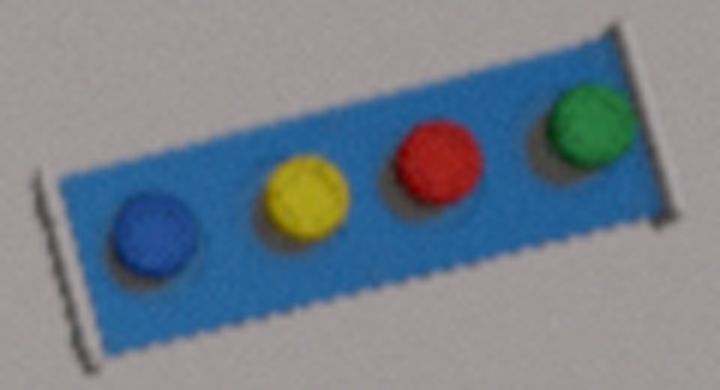

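Request:
jog_arm:
  deltas:
    - [[1,3.2,-4,0,-0.15],[1,3.2,-4,0,-0.15],[1,3.2,-4,0,-0.15],[1,3.2,-4,0,-0.15],[1,3.2,-4,0,-0.15],[1,3.2,-4,0,-0.15],[1,3.2,-4,0,-0.15],[1,3.2,-4,0,-0.15]]
  force: 20

```text
time_s: 1.1
tcp_pos: [0.4823, 0.3147, 0.2454]
eef_rot: [180.0, -0.0, -88.6]
contact_force: [0.9, 0.9, -0.2]
gripper_width: 0.0877
gripper_force: 0.0
```

Request:
jog_arm:
  deltas:
    - [[1,0,-4,0,0],[1,0,-4,0,0],[1,0,0,0,0],[1,0,0,0,0]]

```text
time_s: 1.6
tcp_pos: [0.4817, 0.2362, 0.2456]
eef_rot: [-180.0, 0.0, -88.3]
contact_force: [-0.4, -0.0, 0.2]
gripper_width: 0.0877
gripper_force: 0.0
```

Run:
```python
from h import *
ci=r.camera_info('wrist');s=r.get_state()
cv2.imwrite('pics/w1.png',r.capture('wrist'))
import pickle;pickle.dump(ci,open('w1.pkl','wb'))
print(s['time_s'],s['tcp_pos'],s['eef_rot'],s['joints'],s['contact_force'],ci)
for n,p in dict(red=(540.8,329.8),yel=(539.3,268.3),gre=(539,205.6),blu=(537.5,144.2)).items(): print(n,proj('wrist',np.array([*p,52])/1000,ci))
```

```text
1.6 [0.48169506 0.23619438 0.24558467] [-1.79994710e+02  1.18243992e-02 -8.83096622e+01] [ 4.70647394e+01  7.48598641e+00 -1.67941486e+01 -4.98234436e-03
 -6.57077333e+01 -4.53723530e+01] [-0.40597679 -0.00173809  0.18563314] {'fx': 314.5526711022973, 'fy': 314.5526711022973, 'cx': 283.6375814858415, 'cy': 208.9525801728293, 'view': array([[-9.99562690e-01, -2.95637349e-02,  6.43965961e-04,
         4.87301173e-01],
       [ 2.83396843e-02, -9.63940689e-01, -2.64603876e-01,
         2.47888011e-01],
       [ 8.44342383e-03, -2.64469912e-01,  9.64356975e-01,
        -3.31181062e-01],
       [ 0.00000000e+00,  0.00000000e+00,  0.00000000e+00,
         1.00000000e+00]])}
red (np.float64(229.1676334050091), np.float64(268.156911929291))
yel (np.float64(229.62318038215733), np.float64(217.29363278096866))
gre (np.float64(228.9638341234615), np.float64(160.25925930244642))
blu (np.float64(229.4579920935073), np.float64(98.61971585060576))
```

View pics/w1.png

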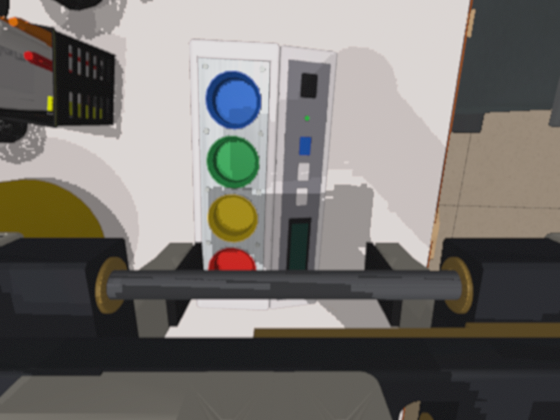

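The wrist view shows the sleeve rims at blue (234,99), green (233,161) and yellow (233,217). That is about 4 px (3.5 mm in x) off the top camera. Next stop is the carrier.

Request:
jog_arm:
  deltas:
    - [[1,0.2,-4.8,0,0.03],[1,0.2,-4.8,0,0.03],[1,0.2,-4.8,0,0.03],[1,0.2,-4.8,0,0.03],[1,0.2,-4.8,0,0.03],[1,0.2,-4.8,0,0.03],[1,0.2,-4.8,0,0.03],[1,0.2,-4.8,0,0.03]]

```text
time_s: 2.65
tcp_pos: [0.4982, -0.1486, 0.2455]
eef_rot: [-180.0, -0.0, -74.4]
contact_force: [1.4, 0.7, 1.3]
gripper_width: 0.0876
gripper_force: 0.0
```

Request:
jog_arm:
  deltas:
    - [[1,0,0,0,0],[1,0,0,0,0]]

```text
time_s: 2.9
tcp_pos: [0.4979, -0.1473, 0.2452]
eef_rot: [180.0, 0.0, -74.5]
contact_force: [-0.1, 0.4, -0.5]
gripper_width: 0.0876
gripper_force: 0.0
```

```bash
cat >> h.py <<'E'
H={'red':(172,8),'yellow':(18,35),'green':(45,85),'blue':(100,125)}
def blobs(im,n,ci,z,box,mina=150):
    hsv=cv2.cvtColor(im,cv2.COLOR_BGR2HSV);x0,y0,x1,y1=box
    for c,(lo,hi) in H.items():
        h=hsv[...,0];k=(h>=lo)|(h<=hi) if lo>hi else (h>=lo)&(h<=hi)
        k=(k&(hsv[...,1]>120)&(hsv[...,2]>30)).astype(np.uint8);q=np.zeros_like(k);q[y0:y1,x0:x1]=k[y0:y1,x0:x1]
        m,_,st,ce=cv2.connectedComponentsWithStats(q)
        for i in range(1,m):
            if st[i,4]>mina:
                x,y,w,hh,A=st[i];print(c,st[i],(world(n,x+w/2-.5,y+hh/2-.5,z,ci)*1000).round(1))
E
python3 - <<'E'
from h import *
import pickle
blobs(cv2.imread('pics/w1.png'),'wrist',pickle.load(open('w1.pkl','rb')),.052,(200,60,270,240))
ci=r.camera_info('wrist');s=r.get_state()
im=r.capture('wrist');cv2.imwrite('pics/w2.png',im)
pickle.dump(ci,open('w2.pkl','wb'))
print(s['time_s'],s['tcp_pos'],s['eef_rot'])
blobs(im,'wrist',ci,.074,(100,10,420,260))
E
```

```text
yellow [ 208  195   49   45 1799] [536.7 267.9  52. ]
green [ 208  137   51   51 2020] [534.8 207.3  52. ]
blue [ 206   72   55   57 2427] [534.  145.4  52. ]
2.9 [ 0.49791703 -0.14734598  0.24521046] [ 1.79970583e+02  1.55424622e-02 -7.45449997e+01]
red [ 270   52   38   42 1191] [ 523.1 -259.    74. ]
yellow [272 119  35  35 940] [ 507.3 -204.7   74. ]
blue [  250    10    78   209 11648] [ 513.3 -224.1   74. ]
```

View pics/w2.png

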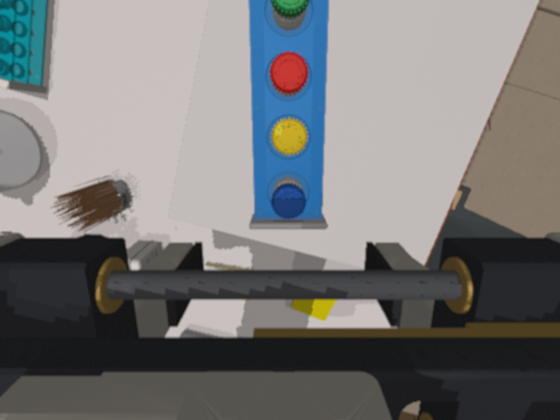

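The row is parallel to the image columns, with caps at red (289,73), yellow (289,136) and blue (289,201).

Run:
```python
from h import *
import pickle
ci=pickle.load(open('w2.pkl','rb'))
print(world('wrist',289,201,.074,ci)*1000,world('top',330.4,213.8,.074)*1000,world('wrist',289.5,0,.074,ci)*1000)
print(proj('wrist',np.array([.508,-.2047,.074]),ci))
```

```text
[ 489.88811966 -142.71498811   74.        ] [ 492.0761228  -141.89941321   74.        ] [ 537.97876406 -315.21597357   74.        ]
(np.float64(288.32929221741006), np.float64(135.79343499556552))
```

Request:
jog_arm:
  deltas:
    - [[1,-0.7,0.5,-2,0],[1,0,0,-4,0],[1,0,0,-4,0],[1,0,0,-4,0],[1,0,0,0,0],[1,0,0,0,0]]

```text
time_s: 3.7
tcp_pos: [0.4918, -0.1422, 0.1069]
eef_rot: [-179.9, -0.0, -74.4]
contact_force: [0.5, 0.6, 0.5]
gripper_width: 0.0877
gripper_force: 0.0
```

Request:
jog_arm:
  deltas:
    - [[1,0,0,-2.2,0],[1,0,0,-2,0],[1,0,0,0,0],[0,0,0,0,0],[-0.3,0,0,0,0],[-0.5,0,0,0,0],[-0.5,0,0,0,0],[-1,0,0,0,0]]
  force: 15

```text
time_s: 4.7
tcp_pos: [0.4906, -0.1429, 0.0636]
eef_rot: [180.0, -0.0, -74.5]
contact_force: [0.6, -0.5, 0.7]
gripper_width: 0.0431
gripper_force: 0.0
```

Request:
jog_arm:
  deltas:
    - [[-1,0,0,0,0],[-1,0,0,0,0]]

```text
time_s: 4.95
tcp_pos: [0.4906, -0.1429, 0.0635]
eef_rot: [180.0, -0.0, -74.5]
contact_force: [0.1, -0.3, -0.1]
gripper_width: 0.0356
gripper_force: 15.0
```

Request:
jog_arm:
  deltas:
    - [[-1,0,0,1,0],[-1,0,0,2.5,0],[-1,0,0,3,0],[-1,0,0,2.5,0],[-1,0,0,1,0],[-1,0,0,0,0]]

```text
time_s: 5.7
tcp_pos: [0.4908, -0.1428, 0.164]
eef_rot: [-179.9, -0.0, -74.5]
contact_force: [-0.1, 0.1, -1.2]
gripper_width: 0.0357
gripper_force: 15.0
```

Request:
jog_arm:
  deltas:
    - [[-1,0.3,2,0,-0.02],[-1,0.6,4,0,-0.04],[-1,0.8,5,0,-0.05],[-1,0.8,5,0,-0.05],[-1,0.8,5,0,-0.05],[-1,0.6,4,0,-0.05],[-1,0.5,2.6,0,-0.02],[-1,0.1,1.2,0,-0.01]]

```text
time_s: 6.7
tcp_pos: [0.5351, 0.1462, 0.162]
eef_rot: [179.9, -0.1, -91.1]
contact_force: [0.5, -0.4, -0.2]
gripper_width: 0.0361
gripper_force: 15.0
```

Request:
jog_arm:
  deltas:
    - [[-1,0,0,0,0],[-1,0,0,0,0],[-1,0,0,0,0]]

```text
time_s: 7.08
tcp_pos: [0.5355, 0.1442, 0.1636]
eef_rot: [180.0, -0.0, -91.2]
contact_force: [0.8, -0.1, -0.5]
gripper_width: 0.0357
gripper_force: 15.0
```

Run:
```python
from h import *
a=r.capture('scene');b=r.capture('wrist')
o=np.hstack([cv2.resize(a[120:230,140:290],(750,550),interpolation=cv2.INTER_CUBIC)])
cv2.imwrite('pics/s3.png',o);cv2.imwrite('pics/w3.png',b)
```

```text
(no output)
```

View pics/s3.png

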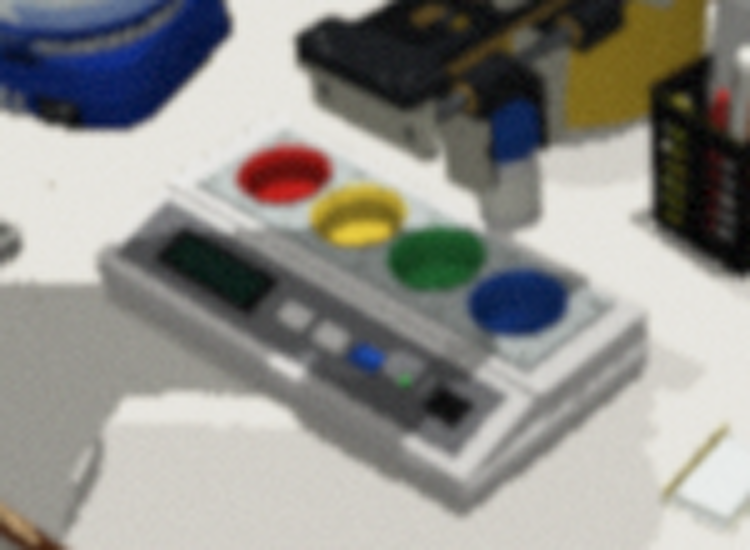

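The jar hangs upright. Its bottom is at about crop (511,213) and the blue rim's centre at (518,302).

Run:
```python
from h import *
f=lambda x,y:(140+x/5-.4,120+y/5-.4)
for n,p in dict(b=(518,302),g=(438,258),y=(358,215),r=(285,174)).items(): print(n,world('scene',*f(*p),.052)*1000)
print('jar base pred',proj('scene',np.array([.5355,.1442,.110])),'seen',f(511,213), world('scene',*f(511,213),.110))
```

```text
b [538.46607171 145.13192233  52.        ]
g [539.78246862 206.04819102  52.        ]
y [540.49423943 269.30066919  52.        ]
r [542.38172758 330.9827564   52.        ]
jar base pred (np.float64(241.28270830996922), np.float64(163.71426314510444)) seen (241.79999999999998, 162.2) [0.54119422 0.14745802 0.11      ]
```

Request:
jog_arm:
  deltas:
    - [[-1,0.15,0.1,-1,0],[-1,0,0,-2.5,0],[-1,0,0,-2,0],[-1,0,0,-1,0],[-1,0,0,-0.6,0],[-1,0,0,-0.4,0],[-1,0,0,0,0]]

```text
time_s: 8.05
tcp_pos: [0.5373, 0.1462, 0.0887]
eef_rot: [-180.0, 0.0, -91.1]
contact_force: [0.3, -0.2, -0.1]
gripper_width: 0.0355
gripper_force: 15.0
```

Request:
jog_arm:
  deltas:
    - [[-1,0,0,-0.3,0],[-1,0,0,-0.2,0],[-1,0,0,0,0],[-1,0,0,0,0]]

```text
time_s: 8.55
tcp_pos: [0.5372, 0.1462, 0.0836]
eef_rot: [-180.0, 0.0, -91.1]
contact_force: [0.3, 0.5, -0.5]
gripper_width: 0.0357
gripper_force: 15.0
```

Request:
jog_arm:
  deltas:
    - [[-1,0,0,-0.1,0],[-1,0,0,0,0],[0,0,0,0,0],[0.3,0,0,0,0],[1,0,0,0,0],[1,0,0,1,0],[1,0,0,3,0],[1,0,0,4,0]]

```text
time_s: 9.55
tcp_pos: [0.5366, 0.1458, 0.1633]
eef_rot: [179.9, -0.1, -91.1]
contact_force: [1.0, 0.2, 0.6]
gripper_width: 0.0858
gripper_force: 0.0
```

Request:
jog_arm:
  deltas:
    - [[1,0,-2,4,0],[1,0,-5,0,0],[1,0,0,0,0],[1,0,0,0,0]]

```text
time_s: 10.05
tcp_pos: [0.5372, 0.076, 0.2032]
eef_rot: [-180.0, 0.0, -91.2]
contact_force: [-0.8, 0.1, 0.1]
gripper_width: 0.0875
gripper_force: 0.0
```

Run:
```python
from h import *
ci=r.camera_info('wrist');s=r.get_state();print(s['tcp_pos'])
a=r.capture('scene')
cv2.imwrite('pics/s4.png',cv2.resize(a[120:230,140:290],(750,550),interpolation=cv2.INTER_CUBIC))
print('pred top',[((np.array(proj('scene',np.array([.537,.146,z])))-[140,120])*5).round() for z in(.093,.098,.073)])
```

```text
[0.53722363 0.07599164 0.20315298]
pred top [array([508., 241.]), array([507., 234.]), array([510., 271.])]
```

View pics/s4.png

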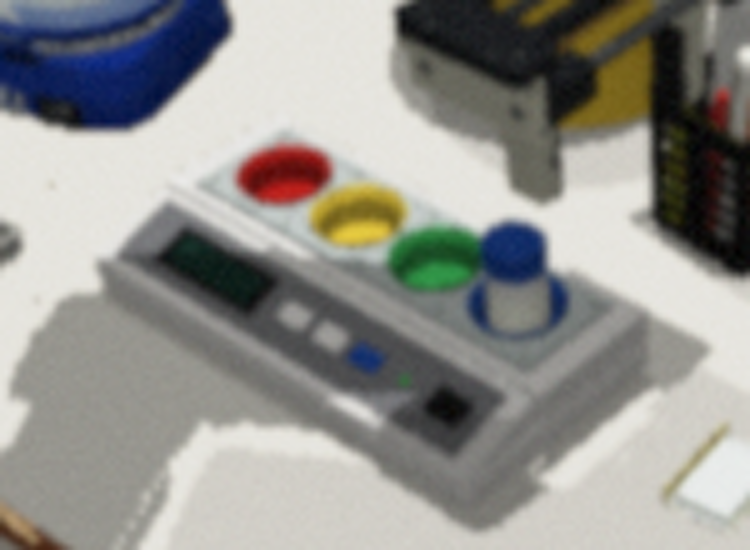

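The blue jar is seated upright and centred, cap top at (515,238) as predicted. Next is yellow.

Request:
jog_arm:
  deltas:
    - [[1,-0.4,-3,0,0.04],[1,-0.5,-5,0,0.05],[1,-0.5,-5,0,0.05],[1,-0.5,-5,0,0.05],[1,-0.5,-5,0,0.05],[1,-0.4,-3.6,0,0.05],[1,-0.1,-1.5,-1,0],[1,0,0,-3,0]]

```text
time_s: 11.1
tcp_pos: [0.5093, -0.2052, 0.1628]
eef_rot: [-179.9, -0.1, -74.6]
contact_force: [-0.1, 0.3, -0.8]
gripper_width: 0.0875
gripper_force: 0.0
```

Request:
jog_arm:
  deltas:
    - [[1,0,0,-4,0],[1,0,0,0,0],[1,0,0,0,0]]

```text
time_s: 11.48
tcp_pos: [0.509, -0.2044, 0.1234]
eef_rot: [-180.0, -0.0, -74.5]
contact_force: [1.1, 0.1, -0.1]
gripper_width: 0.0877
gripper_force: 0.0
```

Request:
jog_arm:
  deltas:
    - [[1,-0.1,0,-2,0],[1,0,0,-2.5,0],[1,0,0,-1.5,0],[0,0,0,0,0],[-0.3,0,0,0,0],[-0.5,0,0,0,0],[-1,0,0,0,0],[-1,0,0,0,0]]

```text
time_s: 12.48
tcp_pos: [0.5072, -0.2049, 0.0628]
eef_rot: [-180.0, -0.0, -74.5]
contact_force: [-0.7, -0.3, 0.3]
gripper_width: 0.0434
gripper_force: 0.0
```

Request:
jog_arm:
  deltas:
    - [[-1,0,0,0,0],[-1,0,0,0,0]]

```text
time_s: 12.72
tcp_pos: [0.5072, -0.2049, 0.0626]
eef_rot: [-180.0, -0.0, -74.5]
contact_force: [-0.9, -1.1, 0.6]
gripper_width: 0.0354
gripper_force: 15.0
```

Request:
jog_arm:
  deltas:
    - [[-1,0,0,1,0],[-1,0,0,3,0],[-1,0,0,4,0],[-1,0,0,3,0],[-1,0,1,2,0],[-1,0.2,2.5,0,-0.02],[-1,0.3,4,0,-0.03],[-1,0.3,5,0,-0.03]]

```text
time_s: 13.72
tcp_pos: [0.515, -0.0792, 0.1933]
eef_rot: [-180.0, -0.0, -79.3]
contact_force: [0.3, 0.4, -1.3]
gripper_width: 0.0358
gripper_force: 15.0
```

Request:
jog_arm:
  deltas:
    - [[-1,0.4,5,0,-0.03],[-1,0.4,5,0,-0.03],[-1,0.4,5,0,-0.03],[-1,0.4,5,0,-0.03],[-1,0.4,5,0,-0.03],[-1,0.3,5,0,-0.03],[-1,0.1,3.5,0,-0.03],[-1,0,1.3,0,0]]

```text
time_s: 14.72
tcp_pos: [0.5389, 0.27, 0.1928]
eef_rot: [180.0, 0.0, -91.1]
contact_force: [0.6, -0.5, -1.0]
gripper_width: 0.0354
gripper_force: 15.0
```

Request:
jog_arm:
  deltas:
    - [[-1,0,0,0,0],[-1,0,0,0,0],[-1,0,0,0,0]]

```text
time_s: 15.1
tcp_pos: [0.5392, 0.2671, 0.1928]
eef_rot: [-180.0, 0.0, -91.2]
contact_force: [0.1, 0.3, 0.0]
gripper_width: 0.0357
gripper_force: 15.0
```

Request:
jog_arm:
  deltas:
    - [[-1,0,0.1,-2,0],[-1,0,0,-3,0],[-1,0,0,-2.5,0],[-1,0,0,-1.5,0],[-1,0,0,-1,0],[-1,0,0,-0.5,0],[-1,0,0,-0.3,0],[-1,0,0,0,0]]

```text
time_s: 16.1
tcp_pos: [0.5393, 0.2693, 0.0849]
eef_rot: [-180.0, 0.0, -91.1]
contact_force: [0.4, -0.9, -0.2]
gripper_width: 0.0356
gripper_force: 15.0
```

Request:
jog_arm:
  deltas:
    - [[-1,0,0,-0.3,0],[-1,0,0,0,0],[-1,0,0,0,0]]

```text
time_s: 16.48
tcp_pos: [0.5392, 0.2692, 0.0817]
eef_rot: [-180.0, 0.0, -91.1]
contact_force: [1.0, 0.9, 0.3]
gripper_width: 0.0355
gripper_force: 15.0
```

Request:
jog_arm:
  deltas:
    - [[0,0,0,0,0],[0.3,0,0,0,0],[1,0,0,0,0],[1,0,0,1,0],[1,0,0,3,0],[1,0,0,4,0],[1,0,-1,4,0],[1,-0.1,-4,0,0.02]]

```text
time_s: 17.48
tcp_pos: [0.54, 0.2209, 0.206]
eef_rot: [-179.6, 0.2, -89.8]
contact_force: [0.1, -0.8, -0.1]
gripper_width: 0.0874
gripper_force: 0.0
```

Request:
jog_arm:
  deltas:
    - [[1,-0.2,-5.5,0,0.03],[1,-0.2,-5.5,0,0.03],[1,-0.2,-5.5,0,0.03],[1,-0.2,-5.5,0,0.03],[1,-0.2,-5.5,0,0.03],[1,-0.2,-5.5,0,0.04],[1,-0.2,-5.5,0,0.04],[1,-0.2,-5,0,0.04]]

```text
time_s: 18.48
tcp_pos: [0.5219, -0.2178, 0.2026]
eef_rot: [-179.9, -0.0, -74.5]
contact_force: [0.2, 0.1, 1.0]
gripper_width: 0.0875
gripper_force: 0.0
```

Request:
jog_arm:
  deltas:
    - [[1,0,-3,0,0],[1,0,-1.2,-2,0],[1,0,0,-3,0],[1,0,0,-3,0],[1,0,0,0,0],[1,0,0,0,0]]

```text
time_s: 19.23
tcp_pos: [0.523, -0.2581, 0.1231]
eef_rot: [-179.9, -0.1, -74.5]
contact_force: [0.2, -0.2, 0.7]
gripper_width: 0.0877
gripper_force: 0.0
```

Request:
jog_arm:
  deltas:
    - [[1,0,-0.1,-2,0],[1,0,0,-2.5,0],[1,0,0,-1.5,0],[0,0,0,0,0],[-0.3,0,0,0,0],[-0.5,0,0,0,0],[-1,0,0,0,0],[-1,0,0,0,0]]

```text
time_s: 20.23
tcp_pos: [0.5223, -0.2589, 0.0618]
eef_rot: [-180.0, -0.0, -74.5]
contact_force: [0.7, -0.9, 0.3]
gripper_width: 0.0432
gripper_force: 0.0
```

Request:
jog_arm:
  deltas:
    - [[-1,0,0,0,0],[-1,0,0,0,0]]

```text
time_s: 20.48
tcp_pos: [0.5223, -0.2589, 0.0616]
eef_rot: [-180.0, -0.0, -74.5]
contact_force: [-0.2, 0.5, 2.3]
gripper_width: 0.0357
gripper_force: 15.0
```

Request:
jog_arm:
  deltas:
    - [[-1,0,0,1,0],[-1,0,0,3,0],[-1,0,0,4,0],[-1,0,0,3.5,0],[-1,0,1,2,0],[-1,0.1,2.5,0,-0.02],[-1,0.1,4,0,-0.02],[-1,0.1,5,0,-0.02]]

```text
time_s: 21.48
tcp_pos: [0.5249, -0.1332, 0.1972]
eef_rot: [-180.0, -0.0, -78.1]
contact_force: [1.2, 0.1, -0.5]
gripper_width: 0.036
gripper_force: 15.0
```

Request:
jog_arm:
  deltas:
    - [[-1,0.2,5,0,-0.03],[-1,0.2,5,0,-0.03],[-1,0.2,5,0,-0.03],[-1,0.2,5,0,-0.03],[-1,0.2,5,0,-0.03],[-1,0.2,5,0,-0.03],[-1,0.2,5,0,-0.03],[-1,0.1,5,0,-0.02]]

```text
time_s: 22.48
tcp_pos: [0.5399, 0.2678, 0.1973]
eef_rot: [-180.0, 0.0, -91.2]
contact_force: [0.8, 0.6, 0.8]
gripper_width: 0.036
gripper_force: 15.0
```

Request:
jog_arm:
  deltas:
    - [[-1,0,3.5,0,0],[-1,0,2,0,0],[-1,0,0.9,0,0],[-1,0,0,0,0],[-1,0,0,0,0],[-1,0,0,0,0]]

```text
time_s: 23.22
tcp_pos: [0.5403, 0.3292, 0.1968]
eef_rot: [-180.0, 0.0, -91.2]
contact_force: [0.6, -0.0, -0.3]
gripper_width: 0.0355
gripper_force: 15.0
```

Request:
jog_arm:
  deltas:
    - [[-1,0,0,-2,0],[-1,0,0,-3,0],[-1,0,0,-3,0],[-1,0,0,-1.5,0],[-1,0,0,-1,0],[-1,0,0,-0.5,0],[-1,0,0,-0.3,0],[-1,0,0,0,0]]

```text
time_s: 24.22
tcp_pos: [0.5403, 0.3303, 0.084]
eef_rot: [-180.0, 0.0, -91.1]
contact_force: [-0.2, 0.9, 0.0]
gripper_width: 0.0353
gripper_force: 15.0
```

Request:
jog_arm:
  deltas:
    - [[-1,0,0,-0.3,0],[-1,0,0,0,0],[-1,0,0,0,0]]

```text
time_s: 24.6
tcp_pos: [0.5402, 0.3302, 0.0807]
eef_rot: [-180.0, 0.0, -91.1]
contact_force: [-0.0, 0.0, 0.3]
gripper_width: 0.0357
gripper_force: 15.0
```

Request:
jog_arm:
  deltas:
    - [[0,0,0,0,0],[0.3,0,0,0,0],[1,0,0,0,0],[1,0,0,1,0],[1,0,0,3,0],[1,0,0,4,0],[1,0,-1,4,0],[1,0,-4,0,0.02]]

```text
time_s: 25.6
tcp_pos: [0.5419, 0.2821, 0.2051]
eef_rot: [-179.7, 0.3, -89.8]
contact_force: [-0.3, -0.5, -1.0]
gripper_width: 0.0873
gripper_force: 0.0
```

Request:
jog_arm:
  deltas:
    - [[1,-0.2,-5.5,0,0.03],[1,-0.2,-5.5,0,0.03],[1,-0.2,-5.5,0,0.03],[1,-0.2,-5.5,0,0.03],[1,-0.2,-5.5,0,0.03],[1,0,-5.5,0,0.04],[1,0,-5.5,0,0.04],[1,0,-5.5,0,0.04]]

```text
time_s: 26.6
tcp_pos: [0.5301, -0.1616, 0.2017]
eef_rot: [-179.9, -0.0, -74.4]
contact_force: [0.9, 1.0, 0.3]
gripper_width: 0.0872
gripper_force: 0.0
```

Request:
jog_arm:
  deltas:
    - [[1,0,-5,0,0],[1,0,-3,0,0],[1,0,0,0,0],[1,0,0,0,0]]

```text
time_s: 27.1
tcp_pos: [0.5301, -0.2396, 0.201]
eef_rot: [-180.0, -0.0, -74.6]
contact_force: [0.5, 0.4, -0.5]
gripper_width: 0.0881
gripper_force: 0.0
```

Run:
```python
from h import *
ci=r.camera_info('wrist');s=r.get_state();im=r.capture('wrist')
cv2.imwrite('pics/w5.png',im);print(s['tcp_pos'],s['eef_rot'],s['time_s'])
blobs(im,'wrist',ci,.074,(150,10,400,260))
a=r.capture('scene');cv2.imwrite('pics/s5.png',cv2.resize(a[120:230,140:290],(750,550),interpolation=cv2.INTER_CUBIC))
```

```text
[ 0.53005822 -0.23962898  0.20095535] [-1.79977682e+02 -2.65960217e-03 -7.45527952e+01] 27.1
green [ 277   82   43   45 1445] [ 540.6 -324.5   74. ]
blue [  253    74    87   186 13079] [ 528.3 -275.8   74. ]
```

View pics/s5.png

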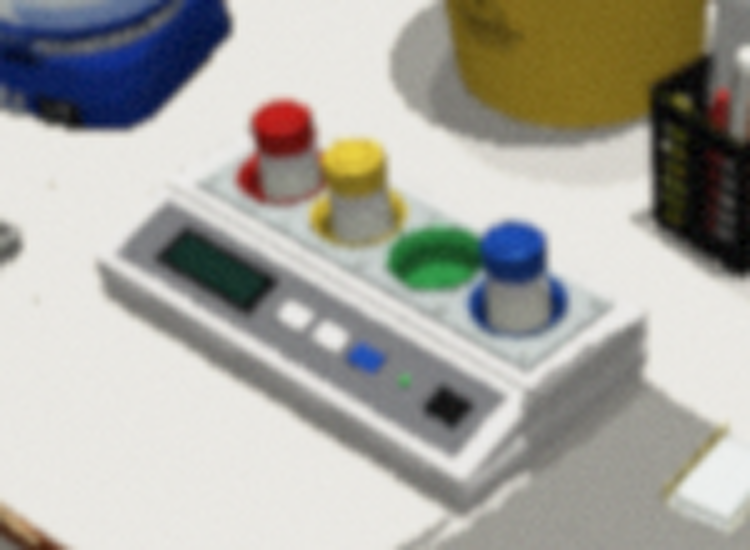

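The red, yellow and blue jars are all upright in their sleeves. The green cap is at (541, -324) mm.

Request:
jog_arm:
  deltas:
    - [[1,0.5,-4,0,0],[1,0.6,-4.5,0,0],[1,0,0,-3,0],[1,0,0,-4,0],[1,0,0,-2,0],[1,0,0,0,0],[1,0,0,0,0]]

```text
time_s: 28.08
tcp_pos: [0.5421, -0.3245, 0.1118]
eef_rot: [-179.9, -0.1, -74.5]
contact_force: [0.5, 0.5, 0.2]
gripper_width: 0.0875
gripper_force: 0.0
```

Request:
jog_arm:
  deltas:
    - [[1,-0.05,0,-2,0],[1,0,0,-1.5,0],[1,0,0,-1.3,0],[0,0,0,0,0],[-0.3,0,0,0,0],[-0.5,0,0,0,0],[-1,0,0,0,0],[-1,0,0,0,0]]

```text
time_s: 29.08
tcp_pos: [0.5407, -0.3249, 0.0628]
eef_rot: [-180.0, -0.0, -74.5]
contact_force: [-0.5, 0.1, -0.6]
gripper_width: 0.0432
gripper_force: 0.0
```

Request:
jog_arm:
  deltas:
    - [[-1,0,0,0,0],[-1,0,0,0,0]]

```text
time_s: 29.32
tcp_pos: [0.5407, -0.3249, 0.0627]
eef_rot: [-180.0, -0.0, -74.5]
contact_force: [0.7, 0.1, 1.1]
gripper_width: 0.0358
gripper_force: 15.0
```

Request:
jog_arm:
  deltas:
    - [[-1,0,0,1,0],[-1,0,0,3,0],[-1,0,0,4,0],[-1,0,0,3.5,0],[-1,0,1,2,0],[-1,0,2.5,0,-0.02],[-1,0,4,0,-0.02],[-1,0,5,0,-0.02]]

```text
time_s: 30.32
tcp_pos: [0.5404, -0.1992, 0.1982]
eef_rot: [-180.0, -0.0, -78.1]
contact_force: [-0.3, 1.2, -0.2]
gripper_width: 0.0355
gripper_force: 15.0
```

Request:
jog_arm:
  deltas:
    - [[-1,0,5,0,-0.03],[-1,0,5,0,-0.03],[-1,-0.1,5,0,-0.03],[-1,-0.1,5,0,-0.03],[-1,-0.1,5,0,-0.03],[-1,0,5,0,-0.03],[-1,0,4,0,-0.03],[-1,0,3,0,-0.02]]

```text
time_s: 31.32
tcp_pos: [0.5374, 0.1719, 0.1982]
eef_rot: [-180.0, 0.0, -91.1]
contact_force: [0.4, 0.1, -0.4]
gripper_width: 0.0352
gripper_force: 15.0
```

Request:
jog_arm:
  deltas:
    - [[-1,0,2,0,0],[-1,0,1.6,0,0],[-1,0,0,0,0],[-1,0,0,0,0],[-1,0,0,0,0]]

```text
time_s: 31.95
tcp_pos: [0.5376, 0.2054, 0.1976]
eef_rot: [180.0, -0.0, -91.2]
contact_force: [0.2, 0.3, -0.6]
gripper_width: 0.0355
gripper_force: 15.0
```

Request:
jog_arm:
  deltas:
    - [[-1,0,0,-2,0],[-1,0,0,-3,0],[-1,0,0,-3,0],[-1,0,0,-1.5,0],[-1,0,0,-1,0],[-1,0,0,-0.5,0],[-1,0,0,-0.3,0],[-1,0,0,0,0]]

```text
time_s: 32.95
tcp_pos: [0.5378, 0.2063, 0.0849]
eef_rot: [-180.0, 0.0, -91.1]
contact_force: [0.5, -0.2, -1.2]
gripper_width: 0.0355
gripper_force: 15.0
```

Request:
jog_arm:
  deltas:
    - [[-1,0,0,-0.3,0],[-1,0,0,0,0],[-1,0,0,0,0]]

```text
time_s: 33.33
tcp_pos: [0.5377, 0.2062, 0.0817]
eef_rot: [-180.0, 0.0, -91.1]
contact_force: [-1.4, 0.7, -0.1]
gripper_width: 0.0357
gripper_force: 15.0
```

Request:
jog_arm:
  deltas:
    - [[0,0,0,0,0],[0.3,0,0,0,0],[1,0,0,0,0],[1,0,0,1,0],[1,0,0,3,0],[1,0,0,4,0],[1,0,-1,4,0],[1,0,-4,2,0]]

```text
time_s: 34.33
tcp_pos: [0.5386, 0.1572, 0.2248]
eef_rot: [-179.8, 0.1, -91.0]
contact_force: [0.7, 0.2, -1.2]
gripper_width: 0.0878
gripper_force: 0.0
```

Request:
jog_arm:
  deltas:
    - [[1,0,-5,0,0],[1,0,-5,0,0],[1,0,-5,0,0],[1,0,-5,0,0],[1,0,0,0,0],[1,0,0,0,0]]

```text
time_s: 35.08
tcp_pos: [0.5377, -0.044, 0.2221]
eef_rot: [-180.0, 0.0, -91.2]
contact_force: [-0.7, 0.3, -0.4]
gripper_width: 0.0877
gripper_force: 0.0
```

Run:
```python
from h import *
a=r.capture('scene');t=r.capture('top')
A=cv2.resize(a[120:210,160:280],(600,450),interpolation=cv2.INTER_CUBIC)[:300]
B=cv2.resize(t[175:225,125:245],(720,300),interpolation=cv2.INTER_CUBIC)[:,:600]
cv2.imwrite('pics/fin.png',np.vstack([A,B]))
blobs(t,'top',None,.093,(125,170,245,205),40)
```

```text
blue [217 190  11  15 100] [526.6 128.   93. ]
```

View pics/fin.png

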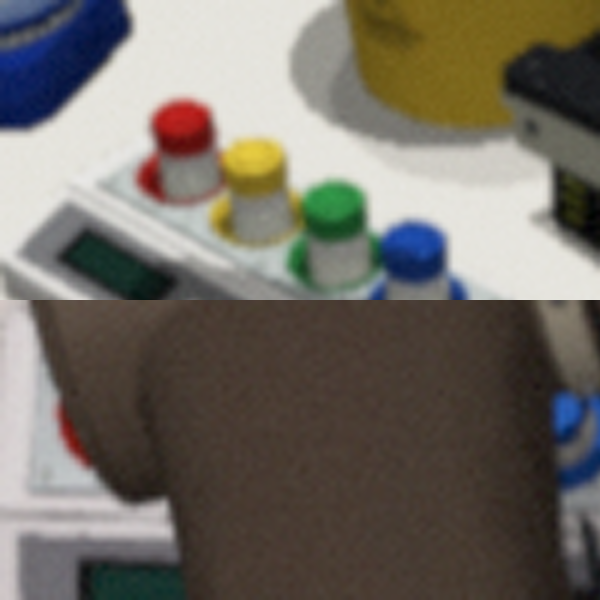

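All four jars stand upright at equal height in their matching sleeves, and the gripper is clear. I'm handing in.

```bash
python3 -c "
from plant import r
print(r.close_job())"
```

```text
the job is handed in; nothing more can be done
None
```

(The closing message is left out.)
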